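# Count to the third gap and push the toy wheel home

### The job

Starting at the end of the wooden divider rack where the tall round post stands, run a fingertip lightly along the top of its dark sprung rail, keeping in touch, from the first gap to the third gap and no farther. Then push the small wooden wheel along the bench into that third gap until it is fully home against the back wall, keeping it flat on the bench: do not lift it. Leave the glue bottle, steel cup and hammer alone, and finish clear of everything.

Things in the scene. Friction and masses are not known exactly. Their poses are not given: they have to be found in the camera images.
- rack: Fixed plywood rack (sizes in mm), 368 long, 30 high, no floor. Seven 8 mm dividers, round-fronted, make six gaps 52 wide at 60 pitch, open on top and to the robot. Origin: on the bench, middle of the line of divider fronts; x into the gaps, y along the rack, z up. Gap centres y = -150, -90, -30, 30, 90, 150. Back wall face at x = 42: a wheel that is home has its centre at x = 20.
- rail: Dark rail (mm), 368 long, 20 wide, 14 thick, above the rack's back wall. Origin: middle of its flat top, at x = 55, y = 0, z = 55 mm in the rack's frame; same axes. Sprung: sinks level, as a whole, up to 10 mm; gives from about 1.2 N, right down at about 5 N, then a hard stop. A gentle 1.7 mm high, 16 mm wide ridge crosses its top over each inner divider, so gaps can be felt.
- round_post_top (a point): Top centre of the fixed round wooden post, 26 mm in diameter, 75 mm tall, just off one end of the rack (215 mm from its middle along y). Count the gaps from this end, which differs between starts: the third gap is at the rack's y = 30 mm if the post is at +y, y = -30 mm if at -y.
- square_post_top (a point): Top centre of the fixed low square wooden block, 34 x 34 mm and only 20 mm tall, just off the other end of the rack.
- wheel_center (a point): Centre, half-way up, of the loose dark wooden toy wheel with a pale hub, a disc 44 mm in diameter and 28 mm thick, about 40 g, lying flat on the bench in front of the rack (on the robot's side); z along its axis, up. Its centre is 14 mm above the bench.
- wheel: The same wheel; origin at the centre of its underside.
- glue: White glue bottle, 52 mm in diameter, 150 mm tall, standing; origin at the centre of its underside. To be left alone.
- cup: Steel cup, 72 mm in diameter, 90 mm tall, standing; origin at the centre of its underside. To be left alone.
- hammer: Hammer 280 mm long lying beyond the rack, roughly parallel to it; origin under its middle. To be left alone.

How it is judged (in metres and radians):
On the way, in this order (a step that is already met when the one before it is completed fails the run):
1. fingertip on the rail at the first gap (((y of round_post_top in the frame of rack above 0 m and contact force between the fingers and rail above 0.3 N and y of the grasp point in the frame of rack between 0.136 and 0.164 m) or (y of round_post_top in the frame of rack below 0 m and contact force between the fingers and rail above 0.3 N and y of the grasp point in the frame of rack between -0.164 and -0.136 m))), for 0.05 s.
2. fingertip on the rail between the first and second gaps (((y of round_post_top in the frame of rack above 0 m and contact force between the fingers and rail above 0.3 N and y of the grasp point in the frame of rack between 0.106 and 0.134 m) or (y of round_post_top in the frame of rack below 0 m and contact force between the fingers and rail above 0.3 N and y of the grasp point in the frame of rack between -0.134 and -0.106 m))), for 0.05 s.
3. fingertip on the rail at the second gap (((y of round_post_top in the frame of rack above 0 m and contact force between the fingers and rail above 0.3 N and y of the grasp point in the frame of rack between 0.076 and 0.104 m) or (y of round_post_top in the frame of rack below 0 m and contact force between the fingers and rail above 0.3 N and y of the grasp point in the frame of rack between -0.104 and -0.076 m))), for 0.05 s.
4. fingertip on the rail between the second and third gaps (((y of round_post_top in the frame of rack above 0 m and contact force between the fingers and rail above 0.3 N and y of the grasp point in the frame of rack between 0.046 and 0.074 m) or (y of round_post_top in the frame of rack below 0 m and contact force between the fingers and rail above 0.3 N and y of the grasp point in the frame of rack between -0.074 and -0.046 m))), for 0.05 s.
5. fingertip on the rail at the third gap (((y of round_post_top in the frame of rack above 0 m and contact force between the fingers and rail above 0.3 N and y of the grasp point in the frame of rack between 0.016 and 0.044 m) or (y of round_post_top in the frame of rack below 0 m and contact force between the fingers and rail above 0.3 N and y of the grasp point in the frame of rack between -0.044 and -0.016 m))), for 0.05 s.
6. wheel pushed home in the third gap (x of wheel_center in the frame of rack between 0.0155 and 0.024 m and ((y of round_post_top in the frame of rack above 0 m and y of wheel_center in the frame of rack between 0.022 and 0.038 m) or (y of round_post_top in the frame of rack below 0 m and y of wheel_center in the frame of rack between -0.038 and -0.022 m)) and height (world z) of wheel_center below 0.018 m and angle between wheel's own z axis and vertical below 0.12 rad and linear speed of wheel below 0.02 m/s), for 0.2 s.
At the end, for the whole second after the job is handed in: The wheel lies flat on the bench in the third gap counted from the round post, its centre within 8 mm of the gap's middle line and its rim within 4.5 mm of the back wall, at rest; glue bottle, cup and hammer within 20 mm of where they were (all of step 6 and distance of each of glue, cup, hammer from where it was at the start of the episode below 0.02 m); the robot touches nothing.
It fails at once if the wheel is lifted off the bench (over 8 mm) or tipped over (height (world z) of wheel_center above 0.022 m or angle between wheel's own z axis and vertical above 0.4 rad).
It fails at once if the fingers run on past the third gap: they touch the rail more than 32 mm past its middle ((y of round_post_top in the frame of rack above 0 m and contact force between the fingers and rail above 0.3 N and y of the grasp point in the frame of rack below -0.002 m) or (y of round_post_top in the frame of rack below 0 m and contact force between the fingers and rail above 0.3 N and y of the grasp point in the frame of rack above 0.002 m)).
It fails at once if the rail is pressed with more than 25 N (contact force between the fingers and rail above 25 N).
It fails at once if the glue bottle, cup or hammer is moved by more than 20 mm, or the bottle or cup tipped (distance of any of glue, cup, hammer from where it was at the start of the episode above 0.02 m or angle between any of glue, cup's own z axis and vertical above 0.3 rad).
It also fails if it takes over 58 s, if anything falls off the work surface, if the arm or the gripper's body presses on something with over 40 N, if the wrist force passes 120 N, or if a joint passes its speed limit or range.

### The arm

A 6-joint arm with a two-finger parallel gripper is mounted at the origin on the work surface. World frame = base frame: x ahead of the robot, y to its left, z up, the work surface at z = 0. Lengths are in m, angles in degrees, forces in N, time in s.
With the tool pointing down it reaches from about 0.25 to 0.725 m from the base axis. Payload 9.7 kg.
Tool frame: the origin (TCP) lies on the centre line of the jaws, within the pads' length; the fingertips stand 19 mm ahead of it and the grasp point (between the pads) is the TCP (bot.tcp_to_tips is the z of the fingertips in the tool frame, in m); z points along the fingers, y is the line along which they close (so a half turn about z gives the same grasp; the last joint's range is limited). The gripper opens to 85 mm and grips with 20 to 120 N. Pads are 22 mm wide; open, the fingers measure 114 mm over their backs; the gripper's body (76 mm by 85 mm) begins 54 mm behind the grasp point. The pads swing forward as they close: fully open they stand 13 mm farther back than shut.
Start: joints at [68.182, 4.979, 10.078, 95.1, 0, 90], TCP at [0.204, 0.511, 0.223] pointing down, gripper open.
Joint ranges: [-179.16, 179.16], [-48.56, 103.87], [-65.8, 70.77], [-126.05, 130.52], [-82.76, 87.17], [-180, 180]. Speed limits (degrees/s): [127.2, 127.2, 147.25, 180, 180, 180].

### API

Orientations are given as [roll, pitch, yaw] about the fixed x, y, z axes, in that order (R = Rz(yaw) Ry(pitch) Rx(roll)).
In Python, from workcell import bot gives the robot as it stands. The module is installed in compiled form; this text tells all that it offers.
- The arm moves only by the tool play_rows, never from a script. Its argument "increments" is a list of rows, each an object with "slide": the shift along the tool's x, y, z in mm, a list of three; "angular": the turn, a rotation vector about the tool's x, y, z in degrees, a list of three; "claw": the opening, from -1 (shut) to 1 (fully open). In form: [{"slide": [x, y, z], "angular": [rx, ry, rz], "claw": claw}, ...]. A call has 1 to 8 rows; each row shifts and turns the commanded pose from where the row before left it, along the tool's axes as they then stand; what a row does not reach is not made up. A row lasts 1/10 s, in which the tool goes at most 50 mm and 8.59 degrees, less where a joint would pass 70% of its speed; a pose out of reach is approached as far as the arm can. A call is refused whole if a number of a shift passes 50 or a number of a turn 8.59, either way. A call with a gripper value outside its range is refused whole. The fingers move at their own pace and stop on an object; "squeeze" is the grip in N (left out, the last holds). Time passes only in rows, so rows that do not move let the fingers close. It gives the time, the measured TCP pose, the force, the opening and the grip force at its end, in the units of the state.
- bot.get_obs(): the state, without advancing time (a new reading comes with each control period).
- bot.camera(name): name is "scene" or "top" or "wrist"; returns the picture (480x640x3 uint8, red, green, blue); there is no depth.
- bot.camera_info(name): a dict with "fovy" (degrees; the focal length in pixels is half the picture's height over the tangent of half this angle, whatever the lens; pixels are square), "cx", "cy" (the principal point, pixels), "R" (3x3) and "t" (3): a world point X has camera coordinates R X + t. Camera axes: x right, y down, z forward; pixel columns grow to the right and rows downward; lengths in m; the calibration is good to about 2 mm. A picture is of the moment at which its call begins: read the wrist's pose just before it. camera_info takes no time and is no camera call; for the wrist camera it gives the pose at the moment of the call.
- bot.job_done(): hands the job in; it is judged then, once.
The state is a dict: "time": time; "q": joint angles; "qd": joint speeds; "joint_efforts": joint torques, N m; "ee_pos": TCP position; "tcp_rot": TCP orientation; "wrist_force": force on the tool from outside, world axes, zero at the start; "torque": the same for the moment, N m; "opening": finger opening in m; "grasp_force": force on a finger pad.
Only numpy, scipy, OpenCV 4.12 (cv2) and the standard library are available. Lean on these libraries where they do the work, as an engineer would, in place of code of your own. Each camera call takes 0.05 s, during which the arm holds its last target. There are 200 camera calls.

## Working session

There is one attempt and no reset: what is moved stays moved. The work goes in short steps, Python scripts to look and compute and a tool call to move; the robot and the scene stay as the last step left them, time stands still between calls to the robot, and variables do not carry over. Pictures are saved under pics/ and viewed, at most 10 in all, crops included, and the job is handed in when it is done.

Besides the shell and the picture viewer there is one more tool, called after "Emit:" as name([rows], argument=value, ...), one row to a line, values as JSON. play_rows: Moves the arm, as the interface text tells. Its arguments: {"type":"object","properties":{"increments":{"type":"array"},"squeeze":{"type":"number"}},"required":["increments"]}

```bash
mkdir -p pics; python3 - <<'E'
from workcell import bot
import cv2
for n in("top","scene"):
    cv2.imwrite(f"pics/{n}0.png",bot.camera(n)[:,:,::-1]); i=bot.camera_info(n); print(n,i)
print(bot.get_obs(),bot.tcp_to_tips)
E
```

```text
top {'fovy': 49.57059867333405, 'cx': 320.31125176384774, 'cy': 233.6679230854745, 'R': array([[-0.01794687, -0.99960503, -0.02162641],
       [-0.99623214,  0.01971352, -0.08445648],
       [ 0.08484945,  0.02002919, -0.99619245]]), 't': array([0.03090288, 0.60221583, 1.03919567])}
scene {'fovy': 44.132781163278125, 'cx': 316.5999435091937, 'cy': 244.99395136716836, 'R': array([[-0.83746525,  0.54642573, -0.00841892],
       [ 0.43845005,  0.66262382, -0.60719949],
       [-0.32621085, -0.51219975, -0.79450481]]), 't': array([ 0.49559494, -0.23211216,  1.54042463])}
{'time': 0.1, 'q': array([6.81821371e+01, 5.00575001e+00, 1.00366577e+01, 9.50999249e+01,
       3.81873704e-05, 9.00016051e+01]), 'qd': array([-0.00406638, -0.05654988,  0.06039711,  0.04681409, -0.006475  ,
       -0.05214586]), 'joint_efforts': array([-2.19508538e-04, -5.21558833e+01,  4.65656054e+01,  1.59384683e-02,
       -5.22145365e-05, -6.39315459e-06]), 'ee_pos': array([0.20432376, 0.51038483, 0.22215415]), 'tcp_rot': array([-1.79930983e+02, -3.62538368e-05,  1.58180532e+02]), 'wrist_force': array([-0.22992548, -0.12258584, -0.11506462]), 'torque': array([0.00952413, 0.04680758, 0.05490598]), 'grasp_force': 0.0, 'opening': 0.0855868640251702} 0.019
```

View pics/top0.png

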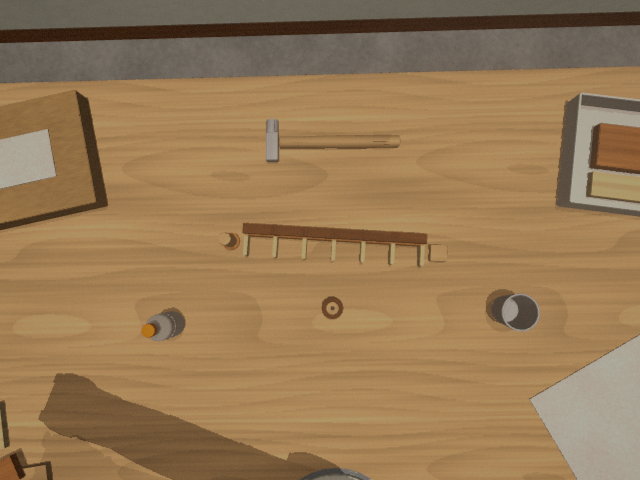

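View pics/scene0.png

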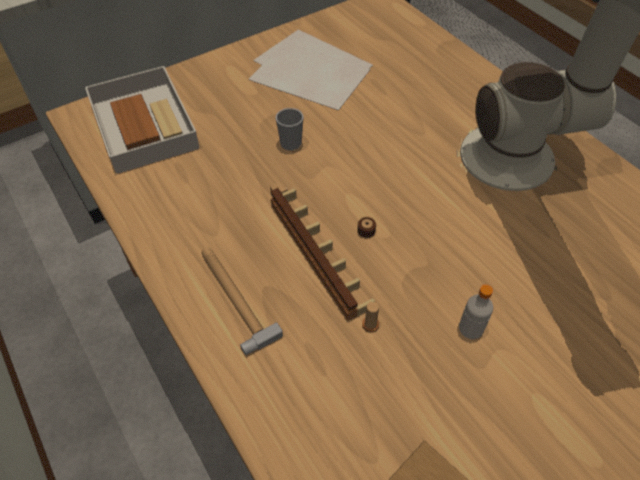

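The top view shows the round post at (225,240), so at world +y; the rail runs from (243,229) to (427,239). The wheel is at (332,308), glue at (158,327), cup at (517,312) and hammer at (335,141). The third gap lies between the dividers at columns 304 and 333. Next I'll zoom in for precise pixels.

```bash
python3 - <<'E'
import cv2
im=cv2.imread("pics/top0.png")
cv2.imwrite("pics/c1.png",cv2.resize(im[215:325,210:460],None,fx=3.2,fy=3.2,interpolation=cv2.INTER_CUBIC))
E
```

```text
(no output)
```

View pics/c1.png

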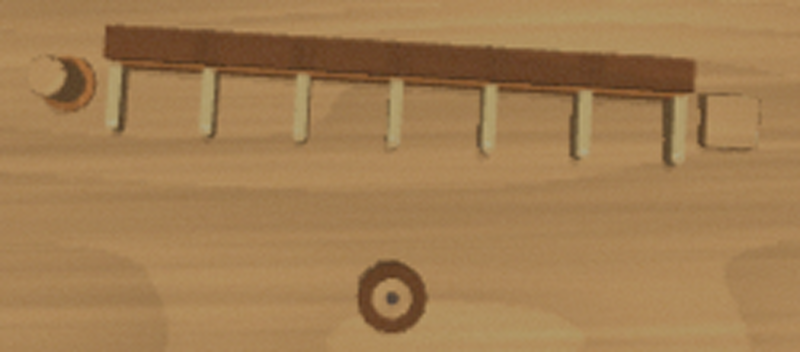

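```bash
cat > h.py <<'E'
import numpy as np
from workcell import bot
def proj(n,X,i=None):
    i=i or bot.camera_info(n); f=240/np.tan(np.radians(i["fovy"]/2))
    c=np.atleast_2d(X)@i["R"].T+i["t"]; return c[:,:2]/c[:,2:]*f+[i["cx"],i["cy"]]
def back(n,uv,z,i=None):
    i=i or bot.camera_info(n); f=240/np.tan(np.radians(i["fovy"]/2))
    d=np.array([(uv[0]-i["cx"])/f,(uv[1]-i["cy"])/f,1])@i["R"]; C=-i["R"].T@i["t"]
    return C+d*(z-C[2])/d[2]
def rack2w(p,P):
    c,s=np.cos(p[2]),np.sin(p[2]); P=np.atleast_2d(P)
    return np.c_[p[0]+c*P[:,0]-s*P[:,1],p[1]+s*P[:,0]+c*P[:,1],P[:,2]]
E
python3 - <<'E'
from h import *
from scipy.optimize import least_squares
o=lambda a:np.array(a)/3.2+[210,215]
P=[[0,y,.03] for y in(.18,.12,.06,0,-.06,-.12,-.18)]+[[.065,.184,.055],[.065,-.184,.055]]
U=o([(115,133),(207,136),(300,142),(394,149),(486,154),(579,159),(675,165),(105,25),(695,60)])
P=np.array(P)
f=lambda p:(proj("top",rack2w(p,P))-U).ravel()
r=least_squares(f,[.5,0,0],loss="soft_l1");print(r.x,np.degrees(r.x[2]));print(f(r.x).reshape(-1,2).round(1))
for n,u,z in[("wheel",(392,297),.028),("post",(45,75),.075),("sq",(730,120),.02)]:
    print(n,back("top",o(u),z))
for n,u in [("glue",(150,330)),("cup",(521,313))]:print(n,back("top",u,.15 if n=="glue" else .09))
print(rack2w(r.x,[[.055,.15,.055],[.055,.03,.055],[0,.03,0],[.02,.03,0]]))
s=bot.camera_info("scene"); print(proj("scene",rack2w(r.x,[[.065,.184,.055],[.065,-.184,.055]])))
E
```

```text
[ 0.54553102 -0.00488179 -0.07808094] -4.4737084112721455
[[-1.3 -0.5]
 [-0.7  0.3]
 [-0.4  0.2]
 [-0.3 -0.3]
 [ 0.5 -0.1]
 [ 1.   0.1]
 [ 0.8  0. ]
 [ 0.1  0.2]
 [ 0.2 -0.1]]
wheel [ 0.45177962 -0.00242533  0.028     ]
post [0.59285384 0.20741005 0.075     ]
sq [ 0.55979808 -0.22046778  0.02      ]
glue [0.42476929 0.32566517 0.15      ]
cup [ 0.43969416 -0.35735293  0.09      ]
[[0.61206369 0.1403711  0.055     ]
 [0.6027035  0.02073671 0.055     ]
 [0.54787107 0.0250268  0.        ]
 [0.56781013 0.02346677 0.        ]]
[[349.43426929 305.64074781]
 [270.27317393 189.08081726]]
```

Fit is good: the rack origin is at (0.546,-0.005), yaw -4.5°, with the post at rack y=+0.215. I'll align the tool (x = -rack x, y = +rack y), shut the fingers and head for the first gap.

Emit:
play_rows([
  {"slide": [0, 0, 0], "angular": [0, 0, -5.78], "claw": -1},
  {"slide": [0, 0, 0], "angular": [0, 0, -5.78], "claw": -1},
  {"slide": [0, 0, 0], "angular": [0, 0, -5.78], "claw": -1},
  {"slide": [-27, -21, 0], "angular": [0, 0, 0], "claw": -1},
  {"slide": [-27, -21, 0], "angular": [0, 0, 0], "claw": -1},
  {"slide": [-27, -21, 0], "angular": [0, 0, 0], "claw": -1},
  {"slide": [-27, -21, 0], "angular": [0, 0, 0], "claw": -1},
  {"slide": [-27, -21, 0], "angular": [0, 0, 0], "claw": -1},
])

```text
time: 0.9
ee_pos: [0.3315, 0.3943, 0.2225]
tcp_rot: [-180.0, -0.0, 175.5]
wrist_force: [0.4, 0.5, -0.4]
opening: 0.0002
grasp_force: 0.0
```

Emit:
play_rows([
  {"slide": [-27, -21, 0], "angular": [0, 0, 0], "claw": -1},
  {"slide": [-27, -21, 0], "angular": [0, 0, 0], "claw": -1},
  {"slide": [-27, -21, 0], "angular": [0, 0, 0], "claw": -1},
  {"slide": [-27, -21, 0], "angular": [0, 0, 0], "claw": -1},
  {"slide": [-27, -21, 0], "angular": [0, 0, 0], "claw": -1},
  {"slide": [-27, -21, 0], "angular": [0, 0, 0], "claw": -1},
  {"slide": [-27, -21, 0], "angular": [0, 0, 0], "claw": -1},
  {"slide": [0, 0, 0], "angular": [0, 0, 0], "claw": -1},
])

```text
time: 1.7
ee_pos: [0.5098, 0.2315, 0.2218]
tcp_rot: [-179.9, -0.0, 175.3]
wrist_force: [-0.3, 0.3, 0.1]
opening: 0.0001
grasp_force: 0.0
```

Emit:
play_rows([
  {"slide": [-27, -21, 0], "angular": [0, 0, 0], "claw": -1},
  {"slide": [-27, -21, 0], "angular": [0, 0, 0], "claw": -1},
  {"slide": [-27, -21, 0], "angular": [0, 0, 0], "claw": -1},
  {"slide": [-28, -20, 0], "angular": [0, 0, 0], "claw": -1},
  {"slide": [0, 0, 40], "angular": [0, 0, 0], "claw": -1},
  {"slide": [0, 0, 40], "angular": [0, 0, 0], "claw": -1},
  {"slide": [0, 0, 35], "angular": [0, 0, 0], "claw": -1},
  {"slide": [0, 0, 0], "angular": [0, 0, 0], "claw": -1},
])

```text
time: 2.5
ee_pos: [0.6069, 0.1425, 0.1021]
tcp_rot: [-179.8, -0.5, 175.5]
wrist_force: [-1.4, -0.6, 0.7]
opening: -0.0
grasp_force: 0.0
```

```bash
python3 - <<'E'
from h import *
import cv2
print(bot.get_obs()["ee_pos"],bot.get_obs()["wrist_force"])
w=bot.camera_info("wrist"); im=bot.camera("wrist")[:,:,::-1].copy()
p=[.5455,-.0049,-.0781]
for P in([.065,.12,.055],[.045,.12,.055],[.045,.06,.055],[0,.06,.03],[0,.12,.03]):
    u=proj("wrist",rack2w(p,[P]),w)[0]; print(u); cv2.circle(im,tuple(int(a) for a in u),3,(0,0,255),1)
cv2.imwrite("pics/w1.png",im)
E
```

```text
[0.60687597 0.14252047 0.10206675] [-1.4367627  -0.59216809  0.69781553]
[270.22169575 285.46429396]
[268.81008655 256.55653161]
[174.04112372 256.42835758]
[181.02527531 179.75313905]
[271.37385514 179.83542171]
```

View pics/w1.png

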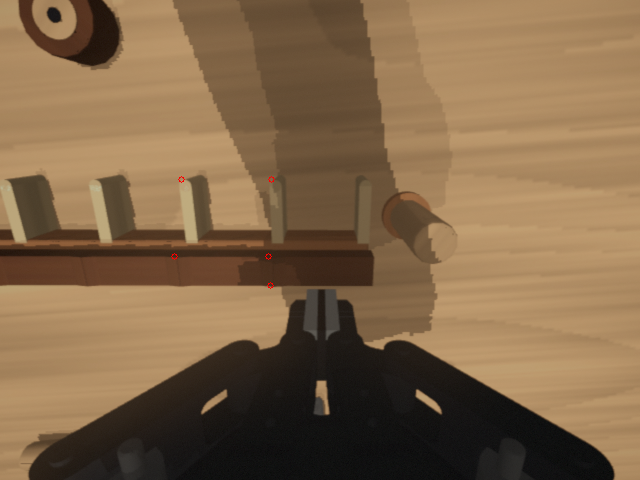

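The wrist view confirms the fit: the predicted points (red) fall on the rail edges (rows 250 to 285) and divider tips (row 180), and the round post is at (435,240). The fingertip is over the first gap, so I'll go down gently.

Emit:
play_rows([
  {"slide": [-5, -2, 12], "angular": [0, 0, 0], "claw": -1},
  {"slide": [0, 0, 12], "angular": [0, 0, 0], "claw": -1},
  {"slide": [0, 0, 3], "angular": [0, 0, 0], "claw": -1},
  {"slide": [0, 0, 2], "angular": [0, 0, 0], "claw": -1},
  {"slide": [0, 0, 2], "angular": [0, 0, 0], "claw": -1},
  {"slide": [0, 0, 0], "angular": [0, 0, 0], "claw": -1},
  {"slide": [0, 0, 0], "angular": [0, 0, 0], "claw": -1},
])

```text
time: 3.25
ee_pos: [0.6149, 0.1405, 0.0772]
tcp_rot: [180.0, 0.0, 175.5]
wrist_force: [-0.6, -0.1, -0.3]
opening: 0.0
grasp_force: 0.0
```

Emit:
play_rows([
  {"slide": [3, 0, 2], "angular": [0, 0, 0], "claw": -1},
  {"slide": [0, 0, 2], "angular": [0, 0, 0], "claw": -1},
  {"slide": [0, 0, 2], "angular": [0, 0, 0], "claw": -1},
  {"slide": [0, 0, 0], "angular": [0, 0, 0], "claw": -1},
  {"slide": [0, 0, 0], "angular": [0, 0, 0], "claw": -1},
])

```text
time: 3.75
ee_pos: [0.6117, 0.1407, 0.0707]
tcp_rot: [-180.0, -0.0, 175.5]
wrist_force: [0.4, 0.4, -0.8]
opening: 0.0001
grasp_force: 0.0
```

Emit:
play_rows([
  {"slide": [0, 0, 2], "angular": [0, 0, 0], "claw": -1},
  {"slide": [0, 0, 0], "angular": [0, 0, 0], "claw": -1},
  {"slide": [0, 0, 0], "angular": [0, 0, 0], "claw": -1},
])

```text
time: 4.05
ee_pos: [0.6118, 0.1407, 0.0687]
tcp_rot: [-180.0, -0.0, 175.5]
wrist_force: [0.2, 0.0, -0.2]
opening: 0.0001
grasp_force: 0.0
```

Emit:
play_rows([
  {"slide": [0, 0, 0], "angular": [0, 0, 0], "claw": -1},
])

```text
time: 4.15
ee_pos: [0.6118, 0.1407, 0.0688]
tcp_rot: [180.0, 0.0, 175.5]
wrist_force: [-0.2, 0.0, -0.4]
opening: -0.0003
grasp_force: 0.0
```

```bash
python3 - <<'E'
from h import *
import cv2
w=bot.camera_info("wrist")
for k in range(4):
    im=bot.camera("wrist"); o=bot.get_obs();print(o["wrist_force"].round(2),o["ee_pos"],o["torque"].round(2))
cv2.imwrite("pics/w2.png",cv2.resize(im[200:360,220:420,::-1],None,fx=3.5,fy=3.5,interpolation=cv2.INTER_CUBIC))
E
```

```text
[-0.9   0.17  0.61] [0.61179539 0.14067049 0.06882057] [0.05 0.02 0.02]
[-0.06  0.39  0.72] [0.61179825 0.14068151 0.06883978] [-0.    0.04 -0.  ]
[-0.21 -0.78  0.15] [0.61179396 0.14066869 0.06883776] [ 0.02 -0.04 -0.05]
[ 0.79 -0.39 -0.23] [0.61179528 0.14066372 0.06881969] [-0.02  0.01 -0.  ]
```

View pics/w2.png

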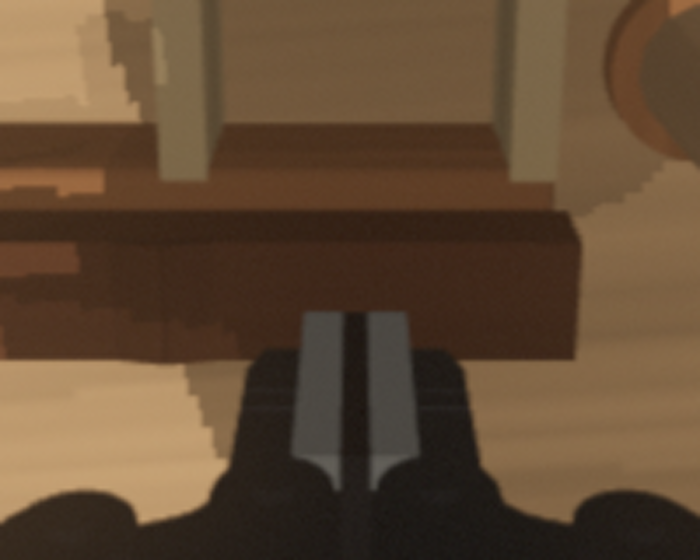

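```bash
python3 - <<'E'
from h import *
from scipy.spatial.transform import Rotation as Ro
o=bot.get_obs();w=bot.camera_info("wrist")
R=Ro.from_euler("xyz",o["tcp_rot"],degrees=True).as_matrix()
for x,z in((11,19),(11,10),(8,19),(11,0),(4,19),(0,19),(-11,19)):
    print(x,z,proj("wrist",o["ee_pos"]+R@[x/1e3,0,z/1e3],w)[0].round(1))
C=-w["R"].T@w["t"];print("cam",C,R.T@(C-o["ee_pos"]))
px=lambda u,v:(220+u/3.5,200+v/3.5)
p=[.5455,-.0049,-.0781]
print("rail back edge / front edge pred")
for P in([.065,.184,.055],[.045,.184,.055],[.045,.184,.041],[.065,.12,.055],[0,.12,.03]):
    u=proj("wrist",rack2w(p,[P]),w)[0];print(P,((u-[220,200])*3.5).round())
E
```

```text
11 19 [318.5 263.2]
11 10 [318.4 269.6]
8 19 [318.5 268.3]
11 0 [318.3 277.5]
4 19 [318.5 275. ]
0 19 [318.6 281.6]
-11 19 [318.6 299.3]
cam [0.53301852 0.14810256 0.22061091] [ 0.07910805  0.00126179 -0.15179596]
rail back edge / front edge pred
[0.065, 0.184, 0.055] [559. 359.]
[0.045, 0.184, 0.055] [566. 242.]
[0.045, 0.184, 0.041] [551. 208.]
[0.065, 0.12, 0.055] [153. 359.]
[0, 0.12, 0.03] [157. -78.]
```

No contact yet (mean force about 0) and the fingertip still looks above the rail, so I'll feel down in small steps.

Emit:
play_rows([
  {"slide": [0, 0, 1.5], "angular": [0, 0, 0], "claw": -1},
  {"slide": [0, 0, 1.5], "angular": [0, 0, 0], "claw": -1},
  {"slide": [0, 0, 0], "angular": [0, 0, 0], "claw": -1},
])

```text
time: 4.65
ee_pos: [0.6116, 0.1406, 0.0654]
tcp_rot: [-180.0, -0.0, 175.5]
wrist_force: [0.7, -0.3, 0.8]
opening: -0.0002
grasp_force: 0.0
```

```bash
cat > f.py <<'E'
from h import *
F=[]
for k in range(6):
    bot.camera("wrist"); o=bot.get_obs();F.append(np.r_[o["wrist_force"],o["torque"]*10])
print(np.mean(F,0).round(2),np.std(F,0).round(2),o["ee_pos"])
E
python3 f.py
```

```text
[ 0.13  0.05  0.22 -0.13  0.1   0.11] [0.47 0.69 0.43 0.22 0.24 0.19] [0.61178889 0.14068314 0.06583756]
```

Emit:
play_rows([
  {"slide": [0, 0, 1.5], "angular": [0, 0, 0], "claw": -1},
  {"slide": [0, 0, 1.5], "angular": [0, 0, 0], "claw": -1},
  {"slide": [0, 0, 0], "angular": [0, 0, 0], "claw": -1},
])

```text
time: 5.25
ee_pos: [0.6116, 0.1406, 0.0624]
tcp_rot: [-180.0, -0.0, 175.5]
wrist_force: [-1.0, 0.1, 0.2]
opening: -0.0003
grasp_force: 0.0
```

```bash
python3 f.py; python3 - <<'E'
from h import *
import cv2
im=bot.camera("scene")[:,:,::-1]
cv2.imwrite("pics/s1.png",cv2.resize(im[220:360,270:450],None,fx=4,fy=4,interpolation=cv2.INTER_CUBIC))
E
```

```text
[ 0.06 -0.21 -0.17  0.24  0.07  0.17] [0.53 0.47 0.58 0.32 0.37 0.21] [0.6118127  0.14066408 0.06284911]
```

View pics/s1.png

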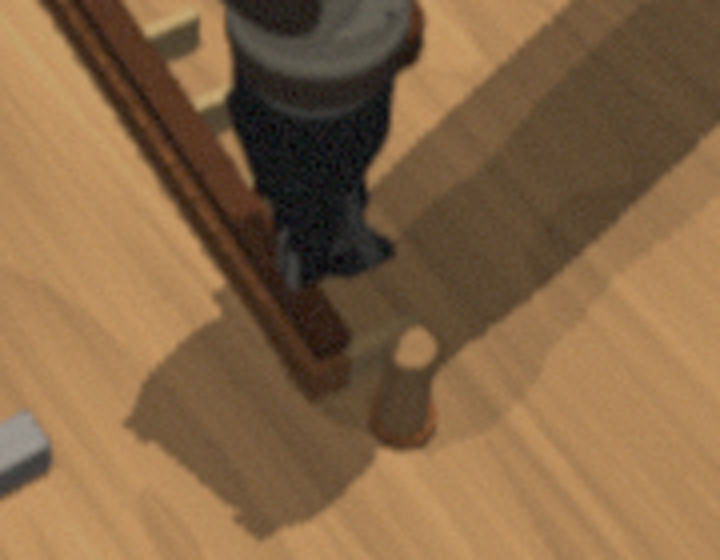

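The scene view shows the fingertip (crop (295,290)) over the rail's width, near its top; the post is at crop (415,345). I'll compare that with the predicted tip.

```bash
python3 - <<'E'
from h import *
from scipy.spatial.transform import Rotation as Ro
o=bot.get_obs()
R=Ro.from_euler("xyz",o["tcp_rot"],degrees=True).as_matrix()
for x in(-11,0,11):
  for z in (19,10,0,-10):
    print(x,z,((proj("scene",o["ee_pos"]+R@[x/1e3,0,z/1e3])[0]-[270,220])*4).round())
p=[.5455,-.0049,-.0781]
for P in([.065,.184,.055],[.045,.184,.055],[.065,.184,.041]):print(P,((proj("scene",rack2w(p,P))[0]-[270,220])*4).round())
print((proj("scene",[.5929,.2074,.075])[0]-[270,220])*4)
E
```

```text
-11 19 [283. 306.]
-11 10 [283. 296.]
-11 0 [284. 286.]
-11 -10 [284. 275.]
0 19 [301. 297.]
0 10 [302. 288.]
0 0 [302. 277.]
0 -10 [303. 266.]
11 19 [319. 289.]
11 10 [320. 279.]
11 0 [321. 268.]
11 -10 [321. 258.]
[0.065, 0.184, 0.055] [318. 343.]
[0.045, 0.184, 0.055] [351. 326.]
[0.065, 0.184, 0.041] [317. 357.]
[410.4654502  340.02857667]
```

Emit:
play_rows([
  {"slide": [0, 0, 1.5], "angular": [0, 0, 0], "claw": -1},
  {"slide": [0, 0, 1.5], "angular": [0, 0, 0], "claw": -1},
  {"slide": [0, 0, 0], "angular": [0, 0, 0], "claw": -1},
])

```text
time: 5.9
ee_pos: [0.6116, 0.1406, 0.0594]
tcp_rot: [-180.0, -0.0, 175.5]
wrist_force: [0.8, -0.1, -0.4]
opening: -0.0002
grasp_force: 0.0
```

```bash
python3 f.py
```

```text
[ 0.55  0.12 -0.28  0.09 -0.03  0.2 ] [0.36 0.37 0.51 0.35 0.17 0.32] [0.61181652 0.1406908  0.05986434]
```

```bash
python3 - <<'E'
from h import *
import cv2
w=bot.camera_info("wrist");im=bot.camera("wrist")
g=cv2.cvtColor(im,cv2.COLOR_RGB2GRAY).astype(int)
for c in(240,250,375):print(c,g[235:320,c-2:c+3].mean(1).astype(int))
p=[.5455,-.003,-.0781]
for P in([.065,.18,.055],[.045,.18,.055],[.045,.18,.041],[.065,.12,.055],[.065,.18,.045],[.045,.18,.045]):print(P,proj("wrist",rack2w(p,[P]),w)[0].round(1))
cv2.imwrite("pics/w3.png",cv2.resize(im[200:340,240:400,::-1],None,fx=5,fy=4.2,interpolation=cv2.INTER_CUBIC))
E
```

```text
240 [150 149 148 132  89  66  64  65  64  62  61  62  63  63  64  65  68  71
  88 103 109 113 115 116 114 105  84  74  73  73  66  52  45  45  45  44
  45  45  44  44  46  49  51  51  52  52  54  54  53  53  52  52  51  51
  51  50  50  51  51  51  52  55  57  58  58  58  58  57  57  57  57  58
  58  58  58  71 122 147 152 153 153 155 157 160 161]
250 [149 149 148 131  88  65  64  63  63  62  61  62  61  61  60  61  63  63
  68  72  73  74  74  74  74  73  73  73  73  72  66  51  44  44  44  44
  44  43  43  42  42  44  46  47  47  46  47  47  47  47  47  47  47  47
  47  48  47  48  47  48  48  49  49  49  53  55  55  55  55  56  55  55
  56  56  56  66 114 145 151 152 153 157 160 161 161]
375 [106 106 107 106 107 106 106 106 106 106 106 106 106 106 106 106 106 106
 105 106 107 104  81  71  69  69  69  69  69  68  62  47  40  39  40  40
  39  39  40  40  40  44  46  47  47  47  47  46  47  47  46  47  47  47
  47  46  47  47  47  47  46  47  46  45  45  44  44  44  45  45  45  45
  45  45  43  48  75 104 110 110 110 109 109 109 110]
[0.065, 0.18, 0.055] [378.5 310.6]
[0.045, 0.18, 0.055] [380.6 275.6]
[0.045, 0.18, 0.041] [376.3 265.2]
[0.065, 0.12, 0.055] [264.4 310.6]
[0.065, 0.18, 0.045] [375.6 301.5]
[0.045, 0.18, 0.045] [377.4 268. ]
```

View pics/w3.png

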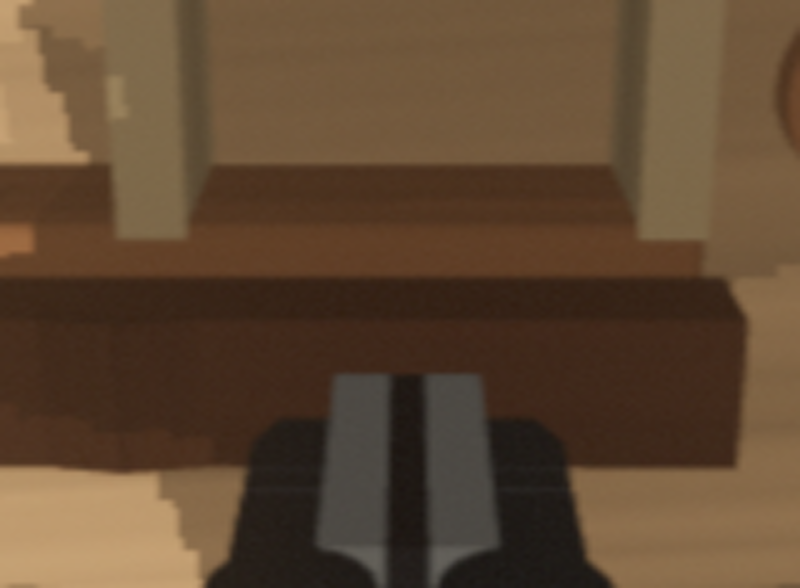

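The wrist view shows the rail still unsunk: its front top edge is at row 275.7, as predicted for z=0.055. The tip (row 289) is clearly still above it, so I'll continue down.

Emit:
play_rows([
  {"slide": [0, 0, 1.5], "angular": [0, 0, 0], "claw": -1},
  {"slide": [0, 0, 1.5], "angular": [0, 0, 0], "claw": -1},
  {"slide": [0, 0, 0], "angular": [0, 0, 0], "claw": -1},
])

```text
time: 6.55
ee_pos: [0.6116, 0.1406, 0.0564]
tcp_rot: [-180.0, -0.0, 175.5]
wrist_force: [-0.6, 0.5, -0.0]
opening: -0.0
grasp_force: 0.0
```

```bash
cat > f.py <<'E'
from h import *
import cv2
F=[]
for k in range(5):
    im=bot.camera("wrist"); o=bot.get_obs();F.append(np.r_[o["wrist_force"],o["torque"]*10])
print(np.mean(F,0).round(2),np.std(F,0).round(2),o["ee_pos"])
w=bot.camera_info("wrist")
g=cv2.cvtColor(im,cv2.COLOR_RGB2GRAY).astype(int)
c=375 
y=(o["ee_pos"][1]+.04)
b=g[280:330,c-2:c+3].mean(1); d=np.diff(b); print("back row",280+d.argmax()+.5)
p=[.5455,-.003,-.0781]
yr=.18
for z in(.055,.050,.045):print(z,proj("wrist",rack2w(p,[[.065,yr,z]]),w)[0].round(1))
E
python3 f.py
```

```text
[-0.1   0.07 -0.18  0.08 -0.05  0.18] [0.29 0.3  0.38 0.15 0.28 0.2 ] [0.6118448  0.14067277 0.05687297]
back row 314.5
0.055 [379.5 313.5]
0.05 [377.9 308.7]
0.045 [376.4 304.1]
```

Emit:
play_rows([
  {"slide": [0, 0, 1.5], "angular": [0, 0, 0], "claw": -1},
  {"slide": [0, 0, 1.5], "angular": [0, 0, 0], "claw": -1},
  {"slide": [0, 0, 0], "angular": [0, 0, 0], "claw": -1},
])

```text
time: 7.1
ee_pos: [0.6116, 0.1406, 0.0534]
tcp_rot: [-180.0, -0.0, 175.5]
wrist_force: [0.1, 0.5, -0.4]
opening: -0.0002
grasp_force: 0.0
```

```bash
python3 f.py
```

```text
[ 0.21  0.09 -0.3  -0.09 -0.   -0.08] [0.44 0.34 0.47 0.13 0.15 0.42] [0.61180557 0.14067973 0.05384692]
back row 317.5
0.055 [380.4 316.6]
0.05 [378.8 311.6]
0.045 [377.3 306.8]
```

Emit:
play_rows([
  {"slide": [0, 0, 2], "angular": [0, 0, 0], "claw": -1},
  {"slide": [0, 0, 2], "angular": [0, 0, 0], "claw": -1},
  {"slide": [0, 0, 0], "angular": [0, 0, 0], "claw": -1},
])

```text
time: 7.65
ee_pos: [0.6115, 0.1406, 0.0493]
tcp_rot: [-180.0, -0.0, 175.5]
wrist_force: [1.0, -1.2, 0.4]
opening: 0.0002
grasp_force: 0.0
```

```bash
python3 f.py
```

```text
[-0.06 -0.1  -0.3  -0.03  0.1   0.18] [0.4  0.44 0.28 0.23 0.32 0.14] [0.61179524 0.14068382 0.04984722]
back row 321.5
0.055 [381.8 320.7]
0.05 [380.1 315.5]
0.045 [378.5 310.6]
```

Emit:
play_rows([
  {"slide": [0, 0, 2], "angular": [0, 0, 0], "claw": -1},
  {"slide": [0, 0, 2], "angular": [0, 0, 0], "claw": -1},
  {"slide": [0, 0, 0], "angular": [0, 0, 0], "claw": -1},
])

```text
time: 8.2
ee_pos: [0.6119, 0.1407, 0.0456]
tcp_rot: [180.0, 0.0, 175.5]
wrist_force: [1.5, 0.3, 1.9]
opening: 0.0005
grasp_force: 0.7
```

```bash
python3 f.py
```

```text
[ 0.23  0.27  1.41  0.01 -0.59  0.03] [0.34 0.38 0.36 0.21 0.36 0.21] [0.61187723 0.14067423 0.04596547]
back row 324.5
0.055 [383.1 324.9]
0.05 [381.4 319.5]
0.045 [379.7 314.3]
```

Contact at last: 1.4 N, with the rail sunk about 1 mm at TCP z 0.046. I'll press slightly more and sweep along tool -y.

Emit:
play_rows([
  {"slide": [0, 0, 2.5], "angular": [0, 0, 0], "claw": -1},
  {"slide": [0, 0, 0], "angular": [0, 0, 0], "claw": -1},
  {"slide": [0, -7, 0], "angular": [0, 0, 0], "claw": -1},
  {"slide": [0, -7, 0], "angular": [0, 0, 0], "claw": -1},
])

```text
time: 8.85
ee_pos: [0.6107, 0.1265, 0.0434]
tcp_rot: [180.0, 0.0, 175.6]
wrist_force: [0.0, 2.1, 3.1]
opening: -0.0
grasp_force: 1.2
```

Emit:
play_rows([
  {"slide": [0, -7, 0], "angular": [0, 0, 0], "claw": -1},
  {"slide": [0, -7, 0], "angular": [0, 0, 0], "claw": -1},
  {"slide": [0, -7, 0], "angular": [0, 0, 0], "claw": -1},
  {"slide": [0, -7, 0], "angular": [0, 0, 0], "claw": -1},
  {"slide": [0, -7, 0], "angular": [0, 0, 0], "claw": -1},
  {"slide": [0, -7, 0], "angular": [0, 0, 0], "claw": -1},
])

```text
time: 9.45
ee_pos: [0.6073, 0.0842, 0.0432]
tcp_rot: [-180.0, -0.0, 175.5]
wrist_force: [0.1, 2.1, 2.2]
opening: -0.0003
grasp_force: 1.3
```

Emit:
play_rows([
  {"slide": [0, -7, 0], "angular": [0, 0, 0], "claw": -1},
  {"slide": [0, -7, 0], "angular": [0, 0, 0], "claw": -1},
  {"slide": [0, -7, 0], "angular": [0, 0, 0], "claw": -1},
  {"slide": [0, -7, 0], "angular": [0, 0, 0], "claw": -1},
  {"slide": [0, -7, 0], "angular": [0, 0, 0], "claw": -1},
  {"slide": [0, -7, 0], "angular": [0, 0, 0], "claw": -1},
])

```text
time: 10.05
ee_pos: [0.6041, 0.0423, 0.0433]
tcp_rot: [-180.0, 0.0, 175.5]
wrist_force: [0.1, 1.8, 3.4]
opening: -0.0003
grasp_force: 1.2
```

Emit:
play_rows([
  {"slide": [0, -7, 0], "angular": [0, 0, 0], "claw": -1},
  {"slide": [0, -7, 0], "angular": [0, 0, 0], "claw": -1},
  {"slide": [0, -6, 0], "angular": [0, 0, 0], "claw": -1},
  {"slide": [0, 0, 0], "angular": [0, 0, 0], "claw": -1},
  {"slide": [0, 0, 0], "angular": [0, 0, 0], "claw": -1},
])

```text
time: 10.55
ee_pos: [0.6025, 0.0224, 0.0432]
tcp_rot: [-179.9, -0.0, 175.5]
wrist_force: [0.4, -1.4, 3.1]
opening: 0.0
grasp_force: 1.3
```

Emit:
play_rows([
  {"slide": [0, 0, -15], "angular": [0, 0, 0], "claw": -1},
  {"slide": [0, 0, -45], "angular": [0, 0, 0], "claw": -1},
  {"slide": [0, 0, -45], "angular": [0, 0, 0], "claw": -1},
  {"slide": [40, 0, -20], "angular": [0, 0, 0], "claw": -0.6},
  {"slide": [45, 0, 0], "angular": [0, 0, 0], "claw": -0.6},
  {"slide": [45, 0, 0], "angular": [0, 0, 0], "claw": -0.6},
  {"slide": [45, 0, 0], "angular": [0, 0, 0], "claw": -0.6},
  {"slide": [0, 0, 0], "angular": [0, 0, 0], "claw": -0.6},
])

```text
time: 11.35
ee_pos: [0.424, 0.0371, 0.1699]
tcp_rot: [180.0, 0.0, 175.6]
wrist_force: [0.6, -0.4, 0.5]
opening: 0.0168
grasp_force: 0.0
```

```bash
python3 - <<'E'
from h import *
import cv2
o=bot.get_obs();print(o["ee_pos"],o["opening"])
w=bot.camera_info("wrist"); im=bot.camera("wrist")[:,:,::-1].copy()
np.save("w.npy",np.array([w],dtype=object),allow_pickle=True); cv2.imwrite("pics/w4.png",im)
p=[.5455,-.003,-.0781]
for P in([.045,.06,.055],[.045,0,.055],[0,.06,.03],[0,.0,.03]): print(P,proj("wrist",rack2w(p,[P]),w)[0].round(1))
print("wheel",proj("wrist",[.4518,-.0024,.028],w))
E
```

```text
[0.42397412 0.03712148 0.16988758] 0.016767933580640666
[0.045, 0.06, 0.055] [349.3 397.5]
[0.045, 0, 0.055] [288.3 397.5]
[0, 0.06, 0.03] [348.5 343.1]
[0, 0.0, 0.03] [289.3 343.1]
wheel [[279.49155614 255.89375152]]
```

View pics/w4.png

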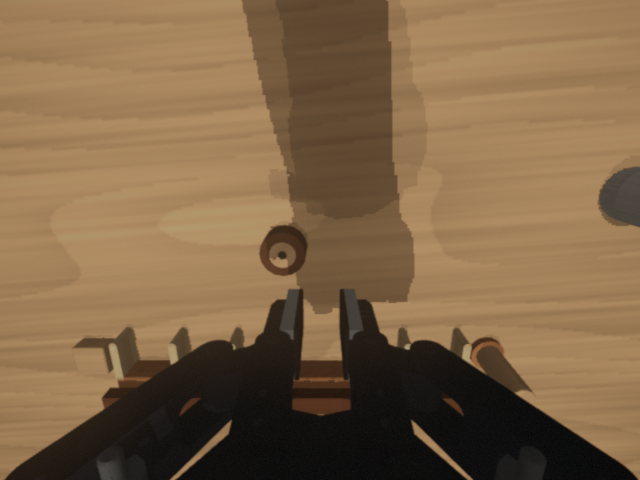

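Wrist view: wheel hub at (282,255), only 3 px from prediction, and the rack post is at right. So the wheel sits at rack (-0.094,-0.004) and must shift +34 mm in rack y. I'll use the slightly open fingers as a fork, turned 30° so it aims at a point just before the third gap.

Emit:
play_rows([
  {"slide": [8.5, -32, 0], "angular": [0, 0, 0], "claw": -0.6},
  {"slide": [8.5, -32, 0], "angular": [0, 0, 0], "claw": -0.6},
  {"slide": [0, 0, 0], "angular": [0, 0, -7.55], "claw": -0.6},
  {"slide": [0, 0, 0], "angular": [0, 0, -7.55], "claw": -0.6},
  {"slide": [0, 0, 0], "angular": [0, 0, -7.55], "claw": -0.6},
  {"slide": [0, 0, 0], "angular": [0, 0, -7.55], "claw": -0.6},
  {"slide": [0, 0, 40], "angular": [0, 0, 0], "claw": -0.6},
  {"slide": [0, 0, 40], "angular": [0, 0, 0], "claw": -0.6},
])

```text
time: 12.2
ee_pos: [0.4081, -0.0259, 0.0886]
tcp_rot: [-179.9, 0.1, -154.3]
wrist_force: [0.3, 0.5, 0.0]
opening: 0.0172
grasp_force: 0.0
```

Emit:
play_rows([
  {"slide": [0, 0, 30], "angular": [0, 0, 0], "claw": -0.6},
  {"slide": [0, 0, 25], "angular": [0, 0, 0], "claw": -0.6},
  {"slide": [0, 0, 10], "angular": [0, 0, 0], "claw": -0.6},
  {"slide": [0, 0, 0], "angular": [0, 0, 0], "claw": -0.6},
  {"slide": [0, 0, 0], "angular": [0, 0, 0], "claw": -0.6},
])

```text
time: 12.7
ee_pos: [0.4071, -0.0258, 0.0245]
tcp_rot: [-180.0, 0.1, -154.3]
wrist_force: [0.2, 0.1, 0.4]
opening: 0.017
grasp_force: 0.0
```

```bash
python3 f.py 2>/dev/null | head -1; python3 - <<'E'
from h import *
import cv2
o=bot.get_obs();print(o["ee_pos"],o["tcp_rot"])
w=bot.camera_info("wrist"); im=bot.camera("wrist")[:,:,::-1].copy()
cv2.imwrite("pics/w5.png",im)
p=[.5455,-.003,-.0781]
print("wheel",proj("wrist",[.4518,-.0015,.028],w), "tgt",proj("wrist",rack2w(p,[-.035,.03,.028]),w))
E
```

```text
[-0.13 -0.16  0.13 -0.25 -0.05  0.03] [0.18 0.42 0.3  0.39 0.22 0.34] [ 0.40680552 -0.02583954  0.02425403]
[ 0.40680552 -0.02583954  0.02425403] [-1.79954905e+02  7.81798076e-02 -1.54278255e+02]
wheel [[322.88198065 384.95114725]] tgt [[325.15272303 478.26193942]]
```

View pics/w5.png

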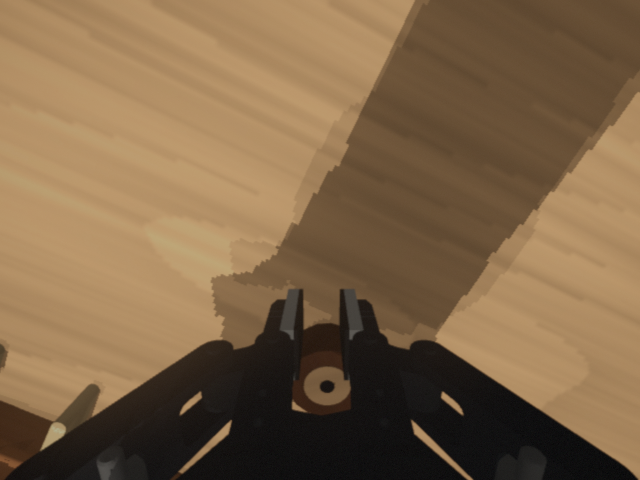

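Wheel hub at (327,386) sits between the finger tips (columns 295 to 350), about 3 mm off to tool +y. I'll correct that, lower to about 11 mm tip height and push.

Emit:
play_rows([
  {"slide": [0, 3, 9], "angular": [0, 0, 0], "claw": -0.6},
  {"slide": [0, 0, 8], "angular": [0, 0, 0], "claw": -0.6},
  {"slide": [0, 0, 5], "angular": [0, 0, 0], "claw": -0.6},
  {"slide": [0, 0, 0], "angular": [0, 0, 0], "claw": -0.6},
  {"slide": [0, 0, 0], "angular": [0, 0, 0], "claw": -0.6},
])

```text
time: 13.5
ee_pos: [0.4047, -0.0231, 0.0011]
tcp_rot: [180.0, -0.0, -154.3]
wrist_force: [-0.3, -0.2, -0.6]
opening: 0.0171
grasp_force: 0.0
```

Emit:
play_rows([
  {"slide": [-10, 0, 0], "angular": [0, 0, 0], "claw": -0.6},
  {"slide": [-10, 0, 0], "angular": [0, 0, 0], "claw": -0.6},
  {"slide": [-10, 0, 0], "angular": [0, 0, 0], "claw": -0.6},
  {"slide": [-10, 0, 0], "angular": [0, 0, 0], "claw": -0.6},
  {"slide": [-6, 0, 0], "angular": [0, 0, 0], "claw": -0.6},
  {"slide": [0, 0, 0], "angular": [0, 0, 0], "claw": -0.6},
])

```text
time: 14.1
ee_pos: [0.447, -0.0027, 0.0012]
tcp_rot: [180.0, -0.0, -154.2]
wrist_force: [0.7, 0.4, -0.1]
opening: 0.0171
grasp_force: 0.0
```

```bash
cat > wh.py <<'E'
from h import *
import cv2
def hub():
    im=bot.camera("top"); hsv=cv2.cvtColor(im,cv2.COLOR_RGB2HSV)
    g=cv2.cvtColor(im,cv2.COLOR_RGB2GRAY)
    m=((g<75)).astype(np.uint8); m[:250]=0
    return im,g
p=[.5455,-.0047,-.0781]
o=bot.get_obs();w=bot.camera_info("wrist");im=bot.camera("wrist")
d=(o["ee_pos"]-[p[0],p[1],0]);c,s=np.cos(p[2]),np.sin(p[2])
print("tcp rack",c*d[0]+s*d[1],-s*d[0]+c*d[1],"yaw",o["tcp_rot"][2])
g=cv2.cvtColor(im,cv2.COLOR_RGB2GRAY)[300:420,300:346]
# pale hub: bright low-texture blob between the fingers
t=(g>110).astype(np.uint8)
n,l,st,ce=cv2.connectedComponentsWithStats(t)
for k in range(1,n):
    if st[k,4]>60:
        u=ce[k]+[300,300]; X=back("wrist",u,.028,w); e=X-[p[0],p[1],0]
        print("blob",st[k],u.round(1),"rack",(c*e[0]+s*e[1]).round(4),(-s*e[0]+c*e[1]).round(4))
cv2.imwrite("pics/last.png",im[:,:,::-1]); T=bot.camera("top"); cv2.imwrite("pics/lt.png",cv2.resize(T[220:330,240:420,::-1],None,fx=4,fy=4,interpolation=cv2.INTER_CUBIC))
E
python3 wh.py
```

```text
tcp rack -0.09839465352562891 -0.005689893794324389 yaw -154.23979754826908
```

```bash
python3 - <<'E'
from h import *
import cv2
from scipy.spatial.transform import Rotation as Ro
o=bot.get_obs();w=bot.camera_info("wrist")
R=Ro.from_euler("xyz",o["tcp_rot"],degrees=True).as_matrix()
tz=.028-o["ee_pos"][2]
for x in(-9,-20,-31,-42,-53):print(x,proj("wrist",o["ee_pos"]+R@[x/1e3,0,-tz],w)[0].round(1))
for f in("pics/w5.png","pics/last.png"):
    im=cv2.imread(f)
    print(f);[print(r,*[tuple(im[r,c]) [::-1] for c in(312,322,332)]) for r in range(306,430,6)] if 0 else print(cv2.cvtColor(im,cv2.COLOR_BGR2GRAY)[306:430:4,306:346:4])
E
```

```text
-9 [317.9 343.8]
-20 [317.9 365. ]
-31 [318.  385.3]
-42 [318.  404.7]
-53 [318.1 423.3]
pics/w5.png
[[111 108  95  94  92  92  91  91  87  25]
 [109 109 110 108  96  93  93  91  82  25]
 [110 110 109 108 109 109 102  92  83  26]
 [112 112 111 108 103 106 100  91  83  25]
 [111 112  95  90  89  86  78  88  81  24]
 [108  73  32  32  32  29  31  29  32  25]
 [ 36  32  31  30  32  30  30  30  30  22]
 [ 31  31  30  29  30  31  29  29  30  23]
 [ 31  30  30  30  28  29  28  31  30  23]
 [ 31  28  29  29  29  28  30  29  31  18]
 [ 28  28  28  25  29  30  30  29  31  21]
 [ 28  28  30  31  31  34  33  33  30  24]
 [ 29  36  39  42  42  42  41  42  36  23]
 [ 40  40  39  41  42  43  41  41  43  25]
 [ 40  40  41  39  42  43  40  40  43  31]
 [ 41  38  41  41  53  69  60  45  40  33]
 [ 39  38  88 100  99 100  99  99  96  47]
 [ 41  98  99  99  97  97  95  94  94  88]
 [ 90  96  96  94  93  94  94  92  93  92]
 [ 94  94  93  93  40  24  24  81  95  97]
 [ 95  95  96  95  19  21  22  62  97  97]
 [ 97  95  94  96  28  21  22  93  99  99]
 [ 81  97  97  99 100  99 100 102 102 102]
 [ 39  91 
[... 982 characters left out ...]
34  37  26]
 [ 34  33  36  41  45  37  37  35  36  31]
 [ 56  80  83  83  83  82  82  68  38  32]
 [ 83  83  81  83  82  82  81  81  79  46]
 [100  90  81  79  81  79  79  79  79  76]
 [ 97  87  78  78  78  79  78  79  79  78]
 [ 96  96  67  21  19  25  81  79  81  81]
 [ 98  98  21  19  19  21  63  80  82  81]
 [ 98  98  33  21  23  22  90 101  98  86]
 [ 99 100 100  74  54  97 103 103 103 104]
 [102 101 102 104 104 103 104 103 104 103]
 [102 103 102 103 103 102 103 102 101  49]
 [ 46  93 101 102 103 103 101  72  41  35]
 [ 19  21  24  36  39  32  23  22  19  19]
 [ 20  18  19  22  20  18  21  20  18  20]
 [ 19  20  18  20  19  16  19  18  20  18]
 [ 20  17  21  22  20  19  21  20  20  20]]
```

The hub dot is at (321,390): the wheel is in contact, centred and tracking (now at rack (-0.069,0.011)). I'll continue for 39 mm.

Emit:
play_rows([
  {"slide": [-8, 0, 0], "angular": [0, 0, 0], "claw": -0.6},
  {"slide": [-8, 0, 0], "angular": [0, 0, 0], "claw": -0.6},
  {"slide": [-8, 0, 0], "angular": [0, 0, 0], "claw": -0.6},
  {"slide": [-8, 0, 0], "angular": [0, 0, 0], "claw": -0.6},
  {"slide": [-6, 0, 0], "angular": [0, 0, 0], "claw": -0.6},
  {"slide": [0, 0, 0], "angular": [0, 0, 0], "claw": -0.6},
])

```text
time: 14.8
ee_pos: [0.4812, 0.0137, 0.0012]
tcp_rot: [180.0, 0.0, -154.3]
wrist_force: [-0.5, 0.3, -0.7]
opening: 0.0171
grasp_force: 0.0
```

```bash
cat > wh.py <<'E'
from h import *
import cv2
p=[.5455,-.0047,-.0781];c,s=np.cos(p[2]),np.sin(p[2])
def rk(X): d=X-np.array([p[0],p[1],0]); return np.round([c*d[0]+s*d[1],-s*d[0]+c*d[1],X[2]],4)
o=bot.get_obs();w=bot.camera_info("wrist");im=bot.camera("wrist")
print("tcp rack",rk(o["ee_pos"]),"yaw",o["tcp_rot"][2])
g=cv2.cvtColor(im,cv2.COLOR_RGB2GRAY)[362:425,303:346]
for th in(28,):
    n,l,st,ce=cv2.connectedComponentsWithStats((g<th).astype(np.uint8))
    for k in range(1,n):
        if 25<st[k,4]<300: u=ce[k]+[303,362];print(st[k],u.round(1),"rack(bias -1.6y)",rk(back("wrist",u,.028,w)))
T=bot.camera("top");cv2.imwrite("pics/lt.png",T[:,:,::-1])
cv2.imwrite("pics/last.png",im[:,:,::-1])
E
python3 wh.py
```

```text
tcp rack [-0.0655  0.0134  0.0012] yaw -154.25187797288723
[39  0  4 17 41] [344.  368.7] rack(bias -1.6y) [-0.0523  0.0345  0.028 ]
[ 11  22  15  13 159] [321.  390.3] rack(bias -1.6y) [-0.037   0.0316  0.028 ]
```

Emit:
play_rows([
  {"slide": [12, 0, 0], "angular": [0, 0, 0], "claw": -0.6},
  {"slide": [13, 0, 0], "angular": [0, 0, 0], "claw": -0.6},
  {"slide": [0, 0, 0], "angular": [0, 0, 7.55], "claw": -0.6},
  {"slide": [0, 0, 0], "angular": [0, 0, 7.55], "claw": -0.6},
  {"slide": [0, 0, 0], "angular": [0, 0, 7.55], "claw": -0.6},
  {"slide": [0, 0, 0], "angular": [0, 0, 7.55], "claw": -0.6},
  {"slide": [0, 29, 0], "angular": [0, 0, 0], "claw": -0.6},
  {"slide": [0, 0, 0], "angular": [0, 0, 0], "claw": -0.6},
])

```text
time: 15.7
ee_pos: [0.4594, 0.0324, 0.0014]
tcp_rot: [180.0, 0.0, 175.6]
wrist_force: [-0.6, -0.3, 0.1]
opening: 0.0173
grasp_force: 0.0
```

```bash
python3 wh.py; python3 - <<'E'
import cv2
print(cv2.cvtColor(cv2.imread("pics/last.png"),cv2.COLOR_BGR2GRAY)[370:436:4,300:348:4])
E
```

```text
tcp rack [-0.0888  0.0302  0.0014] yaw 175.5505267066915
[39  0  4 24 70] [343.7 371.1] rack(bias -1.6y) [-0.0659  0.0418  0.028 ]
[[ 26  28  29  29  30  32  30  30  28  30  28  25]
 [ 27  27  28  30  30  32  28  29  30  28  29  24]
 [ 28  27  28  30  29  27  29  30  29  27  28  28]
 [ 29  29  29  31  32  31  29  29  28  30  28  28]
 [ 33  41  43  44  43  45  45  43  42  40  31  30]
 [ 43  43  44  44  43  45  42  43  43  43  43  41]
 [ 41  43  42  44  42  43  44  43  41  42  42  42]
 [ 42  40  42  41  42  42  42  43  42  43  42  42]
 [ 41  43  58  86  96  96  92  76  44  42  43  42]
 [ 49  99 102 102  99  98  96  95  96  88  44  42]
 [ 91 100 101  99  96  95  96  98  98  98  94  32]
 [ 20  19  24  37  60  92  77  50  27  17  20  21]
 [ 19  22  17  17  19  20  17  19  19  22  19  20]
 [ 18  19  16  18  19  19  19  16  17  15  18  17]
 [ 19  18  19  18  18  20  18  20  20  19  15  19]
 [ 21  16  17  20  21  20  18  16  18  20  16  15]
 [ 19  18  20  19  17  19  19  18  20  21  19  17]]
```

The hub is centred at column 320 between the fingers, so I'll push straight in.

Emit:
play_rows([
  {"slide": [-8, 0, 0], "angular": [0, 0, 0], "claw": -0.6},
  {"slide": [-8, 0, 0], "angular": [0, 0, 0], "claw": -0.6},
  {"slide": [-8, 0, 0], "angular": [0, 0, 0], "claw": -0.6},
  {"slide": [-8, 0, 0], "angular": [0, 0, 0], "claw": -0.6},
  {"slide": [-8, 0, 0], "angular": [0, 0, 0], "claw": -0.6},
  {"slide": [-8, 0, 0], "angular": [0, 0, 0], "claw": -0.6},
  {"slide": [-6, 0, 0], "angular": [0, 0, 0], "claw": -0.6},
  {"slide": [0, 0, 0], "angular": [0, 0, 0], "claw": -0.6},
])

```text
time: 16.6
ee_pos: [0.5148, 0.0272, 0.0011]
tcp_rot: [-180.0, 0.0, 175.5]
wrist_force: [0.4, -0.8, -0.7]
opening: 0.0172
grasp_force: 0.0
```

```bash
python3 wh.py; python3 f.py|head -1
```

```text
tcp rack [-0.0331  0.0294  0.0011] yaw 175.5182981639362
[39  0  4 17 35] [344.  368.4] rack(bias -1.6y) [-0.012  0.041  0.028]
[ 11  23  15  12 149] [321.1 390.4] rack(bias -1.6y) [0.0001 0.0307 0.028 ]
[-0.03 -0.45  0.02 -0.05  0.14  0.08] [0.39 0.66 0.68 0.3  0.15 0.23] [0.51392691 0.02722758 0.00136266]
```

Emit:
play_rows([
  {"slide": [-6, 0, 0], "angular": [0, 0, 0], "claw": -0.6},
  {"slide": [-5, 0, 0], "angular": [0, 0, 0], "claw": -0.6},
  {"slide": [-4, 0, 0], "angular": [0, 0, 0], "claw": -0.6},
  {"slide": [-1.5, 0, 0], "angular": [0, 0, 0], "claw": -0.6},
  {"slide": [-1, 0, 0], "angular": [0, 0, 0], "claw": -0.6},
  {"slide": [-1, 0, 0], "angular": [0, 0, 0], "claw": -0.6},
  {"slide": [0, 0, 0], "angular": [0, 0, 0], "claw": -0.6},
])

```text
time: 17.65
ee_pos: [0.5326, 0.0258, 0.0012]
tcp_rot: [-180.0, -0.0, 175.5]
wrist_force: [0.4, -0.4, 0.5]
opening: 0.0171
grasp_force: 0.0
```

```bash
python3 wh.py; python3 f.py|head -1
```

```text
tcp rack [-0.0152  0.0294  0.0012] yaw 175.52515605978334
[ 11  21  15  13 149] [321.  388.8] rack(bias -1.6y) [0.0171 0.0307 0.028 ]
[ 0.17  0.05  0.02  0.03  0.02 -0.06] [0.45 0.35 0.37 0.08 0.31 0.34] [0.53251967 0.0257874  0.00132631]
```

Emit:
play_rows([
  {"slide": [-1, 0, 0], "angular": [0, 0, 0], "claw": -0.6},
  {"slide": [-1, 0, 0], "angular": [0, 0, 0], "claw": -0.6},
  {"slide": [0, 0, 0], "angular": [0, 0, 0], "claw": -0.6},
])

```text
time: 18.3
ee_pos: [0.5347, 0.0256, 0.0013]
tcp_rot: [180.0, 0.0, 175.5]
wrist_force: [0.2, 0.0, 0.2]
opening: 0.0168
grasp_force: 0.0
```

Emit:
play_rows([
  {"slide": [-1, 0, 0], "angular": [0, 0, 0], "claw": -0.6},
  {"slide": [0, 0, 0], "angular": [0, 0, 0], "claw": -0.6},
])

```text
time: 18.5
ee_pos: [0.5356, 0.0255, 0.0013]
tcp_rot: [-180.0, 0.0, 175.5]
wrist_force: [0.9, 0.1, -0.1]
opening: 0.0173
grasp_force: 0.0
```

```bash
python3 wh.py; python3 f.py|head -1
```

```text
tcp rack [-0.0122  0.0294  0.0013] yaw 175.523208664575
[ 11  21  15  12 146] [321.1 388.6] rack(bias -1.6y) [0.0201 0.0308 0.028 ]
[ 0.1  -0.13  0.23  0.1  -0.12  0.05] [0.31 0.33 0.41 0.24 0.26 0.26] [0.53551369 0.02553059 0.00128205]
```

Emit:
play_rows([
  {"slide": [-0.8, 0, 0], "angular": [0, 0, 0], "claw": -0.6},
  {"slide": [0, 0, 0], "angular": [0, 0, 0], "claw": -0.6},
])

```text
time: 19.05
ee_pos: [0.5364, 0.0255, 0.0013]
tcp_rot: [180.0, 0.0, 175.5]
wrist_force: [-0.3, -0.1, 0.4]
opening: 0.0169
grasp_force: 0.0
```

Emit:
play_rows([
  {"slide": [-0.8, 0, 0], "angular": [0, 0, 0], "claw": -0.6},
  {"slide": [0, 0, 0], "angular": [0, 0, 0], "claw": -0.6},
])

```text
time: 19.25
ee_pos: [0.5367, 0.0254, 0.0012]
tcp_rot: [-180.0, -0.1, 175.5]
wrist_force: [-3.3, -0.5, 1.4]
opening: 0.0169
grasp_force: 1.5
```

```bash
python3 wh.py; python3 f.py|head -1
```

```text
tcp rack [-0.0111  0.0293  0.0012] yaw 175.52177589105256
[ 11  21  15  12 143] [321.  388.4] rack(bias -1.6y) [0.021  0.0307 0.028 ]
[-4.39  0.52  1.43  0.63  8.62 -0.09] [0.31 0.46 0.34 0.25 0.86 0.29] [0.53678644 0.02542336 0.00118945]
```

Wall contact at 4.4 N means the wheel is home. Backing straight off, then up.

Emit:
play_rows([
  {"slide": [3, 0, 0], "angular": [0, 0, 0], "claw": -0.6},
  {"slide": [8, 0, 0], "angular": [0, 0, 0], "claw": -0.6},
  {"slide": [20, 0, 0], "angular": [0, 0, 0], "claw": -0.6},
  {"slide": [30, 0, 0], "angular": [0, 0, 0], "claw": -0.6},
  {"slide": [30, 0, -30], "angular": [0, 0, 0], "claw": -0.6},
  {"slide": [20, 0, -40], "angular": [0, 0, 0], "claw": -0.6},
  {"slide": [0, 0, -45], "angular": [0, 0, 0], "claw": -0.6},
  {"slide": [0, 0, 0], "angular": [0, 0, 0], "claw": -0.6},
])

```text
time: 20.4
ee_pos: [0.4285, 0.0344, 0.1224]
tcp_rot: [179.9, 0.6, 175.5]
wrist_force: [0.5, 0.5, -1.0]
opening: 0.0171
grasp_force: 0.0
```

```bash
python3 - <<'E'
from h import *
import cv2
im=bot.camera("scene")[:,:,::-1]; T=bot.camera("top")[:,:,::-1]
a=cv2.resize(im[170:330,250:400],(600,600)[:2] and (400,427),interpolation=cv2.INTER_CUBIC)
b=cv2.resize(T[215:315,270:370],(400,427),interpolation=cv2.INTER_CUBIC)
cv2.imwrite("pics/end.png",np.hstack([a,b])); print(bot.get_obs()["ee_pos"],bot.get_obs()["wrist_force"])
E
```

```text
[0.42705293 0.03414922 0.11750775] [-0.27804906  0.1296839  -0.95429189]
```

View pics/end.png

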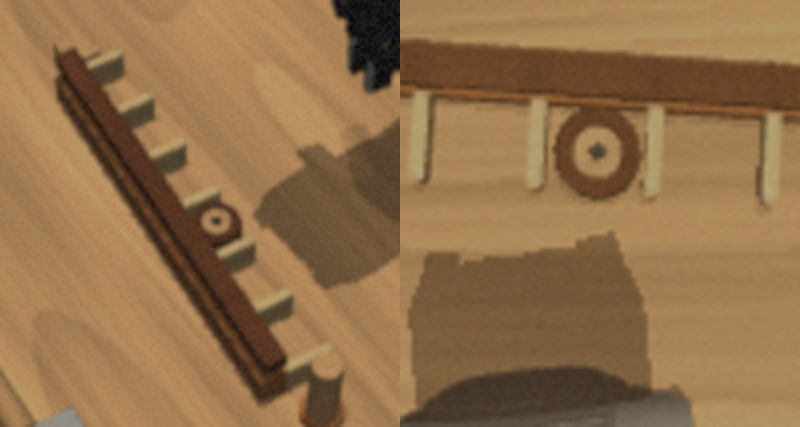

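The wheel lies flat in the third gap from the post (scene crop (217,220), top crop (597,150)), centred and against the wall. The gripper is well clear.

Emit:
play_rows([
  {"slide": [0, 0, -30], "angular": [0, 0, 0], "claw": -0.6},
  {"slide": [0, 0, 0], "angular": [0, 0, 0], "claw": -0.6},
  {"slide": [0, 0, 0], "angular": [0, 0, 0], "claw": -0.6},
  {"slide": [0, 0, 0], "angular": [0, 0, 0], "claw": -0.6},
])

```text
time: 20.9
ee_pos: [0.4259, 0.034, 0.1448]
tcp_rot: [-180.0, -0.1, 175.5]
wrist_force: [0.1, -0.2, 0.3]
opening: 0.0168
grasp_force: 0.0
```

```bash
python3 -c "
from workcell import bot
print(bot.job_done())"
```

```text
the job is handed in; nothing more can be done
None
```

I ran the fingertip along the rail from the first gap to the third, pushed the wheel flat along the bench until it met the third gap's back wall (felt at about 4 N), finished with the arm clear, and handed the job in; no verdict came back.

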